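# Clear the refrigeration class bench into its bin and pot

## Robot

A 7-joint arm with a two-finger parallel gripper is mounted at the origin on the work surface. World frame = base frame: x ahead of the robot, y to its left, z up, the work surface at z = 0. Lengths are in m, angles in rad, forces in N, time in s.
With the tool pointing down it reaches from about 0.35 to 0.9 m from the base axis. Payload 8.1 kg.
Tool frame: the origin (TCP) lies midway between the tips of the shut fingers; the grasp point (between the pads) lies 19 mm behind it; z points along the fingers, y is the line along which they close (so a half turn about z gives the same grasp; the last joint's range is limited). The gripper opens to 85 mm and grips with 20 to 120 N. Pads are 22 mm wide; open, the fingers measure 114 mm over their backs; the gripper's body (76 mm by 85 mm) begins 54 mm behind the grasp point. The pads swing forward as they close: fully open they stand 13 mm farther back than shut.
Start: joints at [1.015, 0.434, 0.025, 1.573, -0.012, 1.134, -0.075], TCP at [0.273, -0.562, 0.231] pointing down, gripper open.
Joint ranges: [-2.62, 2.62], [-0.44, 2.09], [-1.27, 1.32], [0.08, 2.57], [-1.32, 4.46], [0.12, 2], [-2.74, 2.74]. Speed limits (rad/s): [2.22, 2.22, 3.01, 3.01, 3.14, 3.14, 3.14].

## Interface

Orientations are given as a unit quaternion [w, x, y, z].
In Python, from station import ctrl gives the robot as it stands.
- The arm moves only by the tool send_rows, never from a script. Its arguments are lists of equal length, an entry for each row: "slide": the shift along the tool's x, y, z in cm, a list of three; "dr": the turn, a rotation vector about the tool's x, y, z in rad, a list of three; "hand": the closure, from 0 (fully open) to 1 (shut). In form: {"slide": [[tx, ty, tz], ...], "dr": [[rx, ry, rz], ...], "hand": [hand, ...]}. A call has 1 to 12 rows; each row is the pose to reach, as a shift and turn from the pose commanded when the call began, along the tool's axes at that moment; what a row does not reach only later rows make up. A row lasts 1/10 s, in which the tool goes at most 50 mm and 8.59 degrees, less where a joint would pass 70% of its speed; a pose out of reach is approached as far as the arm can. A call with a gripper value outside its range is refused whole. The fingers move at their own pace and stop on an object; "squeeze" is the grip in N (left out, the last holds). Time passes only in rows, so rows that repeat a pose let the fingers close. It gives the time, the measured TCP pose, the force, the opening and the grip force at its end, in the units of the state.
- ctrl.observe(): the state, without advancing time (a new reading comes with each control period).
- ctrl.camera(name): name is "side" or "top" or "wrist"; returns the picture (400x640x3 uint8, red, green, blue); there is no depth.
- ctrl.calibration(name): a dict with "fx", "fy", "cx", "cy" (pixels), "R" (3x3) and "t" (3): a world point X has camera coordinates R X + t. Camera axes: x right, y down, z forward; pixel columns grow to the right and rows downward; lengths in m; the calibration is good to about 2 mm. A picture is of the moment at which its call begins: read the wrist's pose just before it. calibration takes no time and is no camera call; for the wrist camera it gives the pose at the moment of the call.
- ctrl.sign_off(): hands the job in; it is judged then, once.
The state is a dict: "time": time; "joints": joint angles; "qvel": joint speeds; "tau": joint torques, N m; "ee_pos": TCP position; "tool_rot": TCP orientation; "wrist_force": force on the tool from outside, world axes, zero at the start; "wrist_torque": the same for the moment, N m; "gripper_width": finger opening in m; "grasp_force": force on a finger pad.
Only numpy, scipy, OpenCV 4.12 (cv2) and the standard library are available. Lean on these libraries where they do the work, as an engineer would, in place of code of your own. Each camera call takes 0.05 s, during which the arm holds its last target. There are 200 camera calls.

## Task

Clear up the spare parts after the wiring lesson: stand both round metal capacitors upright on the floor of the rectangular plastic bin, and drop both copper fittings, the tee and the elbow, into the round steel pot. Keep the capacitors upright all the way, do not touch the two glass lamps, and leave the bin, the pot and everything else on the bench where they stand and upright.

Things in the scene. Friction and masses are not known exactly. Their poses are not given: they have to be found in the camera images.
- cap_a: Round run capacitor, plain aluminium can, 50 mm diameter, 90 mm tall plus two small 10 mm terminals on top (102 mm in all), about 0.32 kg. It stands upright on the bench; origin at the centre of its underside, z up along the can.
- cap_b: The second capacitor, identical to cap_a.
- tee: Copper pipe tee lying flat, about 0.2 kg, tubes 32 mm diameter with 36 mm diameter collars on the last 26 mm of each arm. Origin at the middle of its outline, at the height of the tube axes (18 mm over the bench as it lies). The straight run is along its x axis at y = -20 mm, from x = -55 to +55 mm; the branch runs along +y at x = 0, from the run to y = +35 mm. Each of the three arms can be gripped across its collar; z is up as it lies.
- elbow: Copper pipe elbow (90 degrees) lying flat, about 0.17 kg, tubes 32 mm diameter with 36 mm diameter collars on the last 26 mm of each leg. Origin at the middle of its outline, at the height of the tube axes (18 mm over the bench as it lies). The corner of the two axes is at x = y = -30 mm; one leg runs along +x from there to x = +45 mm, the other along +y to y = +45 mm. z is up as it lies.
- bin: Open rectangular grey plastic parts bin, loose, 0.6 kg: 200 mm long (its x), 120 mm wide (its y), 65 mm tall, walls and floor 5 mm thick. Origin at the centre of its underside. It starts empty; it stands on the left or the right of the bench.
- pot: Open round steel pot, loose, 0.9 kg: about 150 mm across the mouth, 110 mm tall, wall 3 mm, no lid, with two small black loop handles 53 mm wide along its +y and -y, reaching 109 mm from its axis, 94 mm above the bench. Origin at the centre of its underside. It starts empty, on the side opposite to the bin.
- lamp_l: Lamp fixed to the bench on the left of the far row: white holder 60 mm diameter with a clear glass bulb 60 mm diameter, 142 mm tall in all. Origin at the centre of its foot. Fragile.
- lamp_r: The same lamp on the right.
- relay: Plug-in relay, bystander standing loose among the parts: 36 x 36 mm, 58 mm tall, origin at the centre of its underside.
- wrench: Steel wrench, bystander, 160 mm long, lying flat along its x axis (under 25 mm tall), left of the parts.
- driver: Screwdriver, bystander, 170 mm long, lying along its x axis (under 35 mm tall), right of the parts.
- meter: Black multimeter lying flat, bystander, 75 (x) x 150 (y) x 43 mm tall, origin under its centre, on the near right of the bench.
- tape: Roll of black tape lying flat, bystander, 72 mm diameter, 19 mm tall, origin under its centre.
- mug: White mug, bystander, 80 mm diameter, 95 mm tall, with a handle along its +y reaching about 75 mm from its axis, in the middle of the far row between the lamps. Origin under its centre.
Mind the look-alikes: they are no part of the job. Leave any yellow look-alike of the tee alone. Leave any yellow look-alike of the elbow alone.

How it is judged:
At the end, for the whole second after the job is handed in: Both capacitors stand on the floor of the bin, upright within about 14 degrees, and the tee and the elbow lie inside the pot with their middles below its rim (within 65 mm of its axis, under 95 mm above its underside); all four are released and at rest (x of cap_a in the frame of bin between -0.075 and 0.075 m and y of cap_a in the frame of bin between -0.04 and 0.04 m and z of cap_a in the frame of bin between -0.002 and 0.02 m and angle between each of cap_a, cap_b's own z axis and vertical below 0.25 rad and linear speed of each of cap_a, cap_b, tee, elbow below 0.03 m/s and x of cap_b in the frame of bin between -0.075 and 0.075 m and y of cap_b in the frame of bin between -0.04 and 0.04 m and z of cap_b in the frame of bin between -0.002 and 0.02 m and horizontal distance between each of tee, elbow and pot below 0.065 m and z of tee in the frame of pot between 0.005 and 0.095 m and z of elbow in the frame of pot between 0.005 and 0.095 m); the robot touches nothing.
It fails at once if a capacitor is tipped more than about 35 degrees (angle between any of cap_a, cap_b's own z axis and vertical above 0.6 rad).
It fails at once if a glass lamp is touched (more than 1 N) (contact force between any of lamp_l, lamp_r and anything else above 1 N).
It fails at once if the bin or the pot is shoved more than 40 mm or tipped more than about 20 degrees (distance of any of bin, pot from where it was at the start of the episode above 0.04 m or angle between any of bin, pot's own z axis and vertical above 0.35 rad).
It fails at once if a bystander (relay, wrench, screwdriver, meter, tape or mug) is moved more than 30 mm (distance of any of relay, wrench, driver, meter, tape, mug from where it was at the start of the episode above 0.03 m).
It fails at once if the relay or the mug is knocked over (angle between any of relay, mug's own z axis and vertical above 0.6 rad).
It also fails if it takes over 72 s, if anything falls off the work surface, if the arm or the gripper's body presses on something with over 40 N, if the wrist force passes 120 N, or if a joint passes its speed limit or range.

## Working session

There is one attempt and no reset: what is moved stays moved. The work goes in short steps, Python scripts to look and compute and a tool call to move; the robot and the scene stay as the last step left them, time stands still between calls to the robot, and variables do not carry over. Pictures are saved under pics/ and viewed, at most 10 in all, crops included, and the job is handed in when it is done.

Besides the shell and the picture viewer there is one more tool, called after "Request:" as name(argument=value, ...) on one line, values as JSON. send_rows: Moves the arm, as the interface text tells. Its arguments: {"type":"object","properties":{"slide":{"type":"array","items":{"type":"array","items":{"type":"number"}}},"dr":{"type":"array","items":{"type":"array","items":{"type":"number"}}},"hand":{"type":"array","items":{"type":"number"}},"squeeze":{"type":"number"}},"required":["slide","dr","hand"]}

```bash
mkdir -p pics; ls; python3 - <<'E'
from station import ctrl
import cv2,numpy as np
s=ctrl.observe();print({k:np.round(v,3) for k,v in s.items()})
for n in("top","side"):
    im=ctrl.camera(n);cv2.imwrite(f"pics/{n}0.png",im[...,::-1])
    c=ctrl.calibration(n);print(n,{k:np.round(v,3).tolist() for k,v in c.items()})
E
```

```text
pics
{'time': np.float64(0.0), 'joints': array([ 1.015,  0.435,  0.025,  1.574, -0.012,  1.134, -0.075]), 'qvel': array([ 0.   ,  0.001, -0.001, -0.   ,  0.002,  0.001,  0.001]), 'tau': array([ 1.0000e-03, -6.7047e+01,  1.0260e+00, -3.1622e+01,  1.6000e-02,
        1.2000e-02, -0.0000e+00]), 'ee_pos': array([ 0.273, -0.562,  0.231]), 'tool_rot': array([-0.001,  0.974,  0.224, -0.   ]), 'wrist_force': array([-0.084,  0.429,  0.283]), 'wrist_torque': array([ 0.026, -0.037,  0.013]), 'grasp_force': np.float64(0.0), 'gripper_width': np.float64(0.085)}
top {'fx': 432.494, 'fy': 432.494, 'cx': 313.127, 'cy': 203.586, 'R': [[0.015, -0.999, 0.028], [-0.998, -0.017, -0.065], [0.066, -0.027, -0.997]], 't': [-0.019, 0.545, 1.246]}
side {'fx': 373.968, 'fy': 373.968, 'cx': 318.696, 'cy': 197.414, 'R': [[-0.996, -0.086, 0.005], [-0.063, 0.685, -0.725], [0.058, -0.723, -0.688]], 't': [0.524, 0.073, 1.062]}
```

View pics/top0.png

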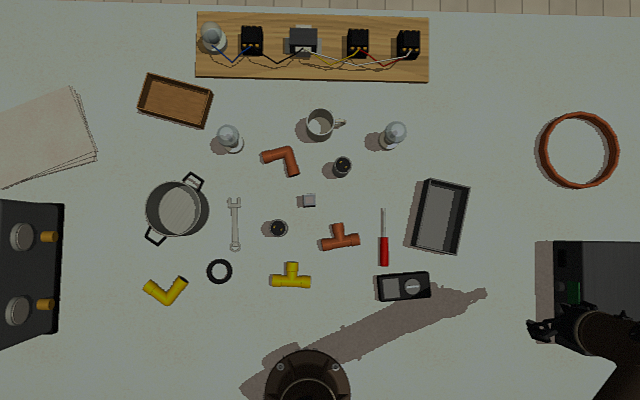

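View pics/side0.png

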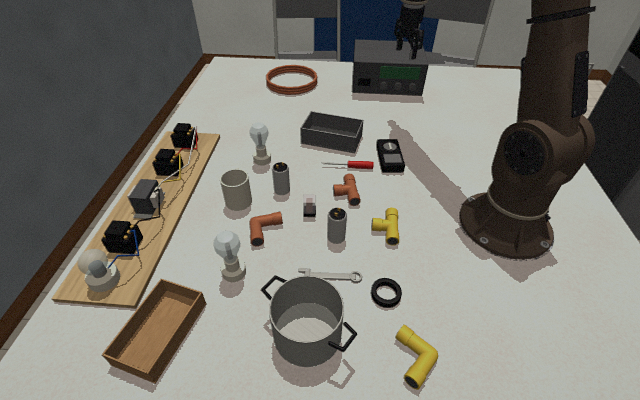

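The top view shows the bin at about (438,216), the pot at (177,208), the capacitors at (342,167) and (278,228), the copper elbow at (281,160) and the copper tee at (340,238). The lamps are at (229,138) and (393,135), the mug at (320,124), the relay at (308,200), the wrench at (235,222) and the driver at (384,238). The yellow parts are look-alikes. The side view agrees.

```bash
cat > h.py <<'E'
import numpy as np,cv2
from station import ctrl
from scipy.spatial.transform import Rotation as Ro
def cast(c,uv,z):
    R=np.array(c["R"]);t=np.array(c["t"]);uv=np.atleast_2d(uv).astype(float)
    d=np.c_[(uv[:,0]-c["cx"])/c["fx"],(uv[:,1]-c["cy"])/c["fy"],np.ones(len(uv))]@R
    o=-R.T@t
    return (o+d*((z-o[2])/d[:,2])[:,None])[:,:2]
def proj(c,X):
    p=np.atleast_2d(X)@np.array(c["R"]).T+np.array(c["t"])
    return np.c_[c["fx"]*p[:,0]/p[:,2]+c["cx"],c["fy"]*p[:,1]/p[:,2]+c["cy"]]
def blobs(m,amin=60):
    n,l,s,ce=cv2.connectedComponentsWithStats(m.astype(np.uint8))
    return [(l==i,s[i],ce[i]) for i in range(1,n) if s[i][4]>=amin]
def pose():
    s=ctrl.observe();q=s["tool_rot"];return np.array(s["ee_pos"]),Ro.from_quat([q[1],q[2],q[3],q[0]])
def go(xyz,yaw):
    """slide cm / dr from present pose to tool pointing down with closing line (tool y) at world angle yaw (mod pi)"""
    p,R=pose();best=None
    for k in(0,1):
        a=yaw+k*np.pi;y=np.array([np.cos(a),np.sin(a),0]);z=np.array([0,0,-1.]);x=np.cross(y,z)
        dr=(R.inv()*Ro.from_matrix(np.c_[x,y,z])).as_rotvec()
        if best is None or np.linalg.norm(dr)<np.linalg.norm(best):best=dr
    return np.round(R.inv().apply(np.array(xyz)-p)*100,2),np.round(best,3)
E
python3 - <<'E'
from h import *
im=cv2.imread("pics/top0.png");c=ctrl.calibration("top");hsv=cv2.cvtColor(im,cv2.COLOR_BGR2HSV)
m=((hsv[...,0]<14)&(hsv[...,1]>110)&(hsv[...,2]>70));m[:100]=0;m[280:]=0
for b,s,ce in blobs(m):
    if 230<ce[0]<375:
        cn=max(cv2.findContours(b.astype(np.uint8),0,2)[0],key=cv2.contourArea)
        r=cv2.minAreaRect(cn);bx=cv2.boxPoints(r)
        print("copper",ce.round(1),s,"cen",cast(c,ce,.022).round(4),"rect mid",cast(c,r[0],.02).round(4),"corners",cast(c,bx,.02).round(3).tolist())
crop=im[110:275,130:480];cv2.imwrite("pics/crop0.png",cv2.resize(crop,None,fx=2.25,fy=2.25,interpolation=cv2.INTER_CUBIC))
g=hsv[...,2]
for n,(u,v) in dict(capB=(342,167),capA=(278,228)).items():
    w=np.zeros_like(g,bool);w[v-16:v+17,u-16:u+17]=1
    for b,s,ce in blobs(w&(g<75),20):print(n,s,ce.round(1),cast(c,ce,.09).round(3))
# bin rim, dark
w=np.zeros_like(g,bool);w[170:262,395:480]=1
for b,s,ce in blobs(w&(g<110),300):
    cn=max(cv2.findContours(b.astype(np.uint8),0,2)[0],key=cv2.contourArea);r=cv2.minAreaRect(cn);print("bin",s,r,cast(c,cv2.boxPoints(r),.065).round(3).tolist(),cast(c,r[0],.065).round(3))
E
```

```text
copper [282.4 157.6] [262 146  38  30 487] cen [[0.6787 0.0821]] rect mid [[0.6659 0.0889]] corners [[0.694, 0.146], [0.724, 0.062], [0.638, 0.032], [0.608, 0.115]]
copper [339.8 238.4] [321 223  39  27 509] cen [[ 0.4453 -0.0891]] rect mid [[ 0.455  -0.0867]] corners [[0.478, -0.025], [0.501, -0.134], [0.432, -0.148], [0.409, -0.04]]
capB [332 157  19  21 272] [340.8 167.1] [[ 0.644 -0.084]]
capA [269 219  19  18 212] [277.6 228.1] [[0.472 0.088]]
bin [ 403  178   68   78 3912] ((436.5808410644531, 216.04745483398438), (55.344337463378906, 73.36756134033203), 11.9761323928833) [[0.427, -0.26], [0.631, -0.304], [0.601, -0.459], [0.397, -0.414]] [[ 0.513 -0.359]]
```

View pics/crop0.png

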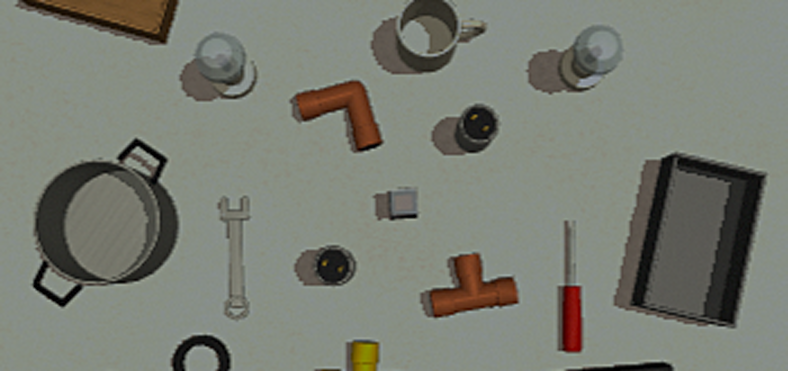

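The crop (2.25x, offset (130,110)) gives the following positions:
- **Bin:** rim right edge from (765,174) to (736,327), rim top-left at (677,154).
- **Pot:** handles at (143,160) and (58,283), rim centre about (107,222).
- **Capacitors:** tops at (333,265) and (480,121).
- **Elbow:** corner top right at (357,82).
- **Tee:** branch points up, at (467,257).

```bash
python3 - <<'E'
from h import *
c=ctrl.calibration("top");cr=lambda *p:np.array(p)/2.25+[130,110]
print("bin rim",cast(c,cr((765,174),(736,327),(677,154),(632,305)),.065).round(3).tolist())
print("pot handles",cast(c,cr((143,160),(58,283)),.094).round(3).tolist(),"rim L/R/T/B",cast(c,cr((35,220),(178,222),(105,157),(107,285)),.11).round(3).tolist())
print("caps",cast(c,cr((333,265),(480,121)),.09).round(3).tolist())
print("lamps foot",cast(c,cr((235,77),(581,72)),.01).round(3).tolist(),"relay",cast(c,cr((405,200)),.058).round(3).tolist(),"driver",cast(c,cr((570,222),(569,352)),.01).round(3).tolist(),"mug",cast(c,cr((428,32)),.095).round(3))
# side-view check: dark cap tops
cs=ctrl.calibration("side")
print("side proj cap tops",proj(cs,[[.472,.088,.09],[.644,-.085,.09]]).round(0).tolist(),"bin c",proj(cs,[.512,-.355,.065]).round(0).tolist(),"pot c",proj(cs,[.52,.31,.11]).round(0).tolist())
print(go((.472,.088,.16),np.pi/2))
E
```

```text
bin rim [[0.597, -0.455], [0.403, -0.417], [0.62, -0.343], [0.429, -0.286]]
pot handles [[0.597, 0.32], [0.446, 0.417]] rim L/R/T/B [[0.52, 0.441], [0.521, 0.272], [0.597, 0.361], [0.445, 0.353]]
caps [[0.473, 0.087], [0.653, -0.09]]
lamps foot [[0.718, 0.225], [0.734, -0.232]] relay [[0.556, -0.0]] driver [[0.535, -0.218], [0.365, -0.218]] mug [[ 0.762 -0.024]]
side proj cap tops [[337.0, 212.0], [281.0, 167.0]] bin c [[331.0, 126.0]] pot c [[309.0, 279.0]]
(array([ 46.3 , -49.71,   7.12]), array([-0.001,  0.   ,  0.453]))
```

```bash
python3 -c "
from h import *
print(go((.473,.087,.20),np.radians(79)))"
```

```text
(array([ 46.34, -49.58,   3.12]), array([-0.001,  0.001,  0.645]))
```

Request:
send_rows(slide=[[46.3,-49.6,3.1],[46.3,-49.6,3.1],[46.3,-49.6,3.1],[46.3,-49.6,3.1],[46.3,-49.6,3.1],[46.3,-49.6,3.1],[46.3,-49.6,3.1],[46.3,-49.6,3.1],[46.3,-49.6,3.1],[46.3,-49.6,3.1],[46.3,-49.6,3.1],[46.3,-49.6,3.1]], dr=[[0,0,0.645],[0,0,0.645],[0,0,0.645],[0,0,0.645],[0,0,0.645],[0,0,0.645],[0,0,0.645],[0,0,0.645],[0,0,0.645],[0,0,0.645],[0,0,0.645],[0,0,0.645]], hand=[0,0,0,0,0,0,0,0,0,0,0,0], squeeze=60)

```text
time: 1.3
ee_pos: [0.448, 0.0076, 0.2041]
tool_rot: [0.0, 0.995, -0.096, 0.0]
wrist_force: [1.5, -0.4, 0.9]
gripper_width: 0.0853
grasp_force: 0.0
```

```bash
cat > look.py <<'E'
import sys,json
from h import *
c=ctrl.calibration("wrist");im=ctrl.camera("wrist")
n=sys.argv[1];cv2.imwrite(f"pics/{n}.png",im[...,::-1]);json.dump({k:np.array(v).tolist() for k,v in c.items()},open(f"pics/{n}.json","w"))
E
python3 look.py w1; python3 - <<'E'
from h import *;import json
c=json.load(open("pics/w1.json"))
print(proj(c,[[.473,.087,.09],[.653,-.09,.09],[.4765,-.082,.036],[.646,.05,.036]]).round(0).tolist(),(-np.array(c["R"]).T@np.array(c["t"])).round(3))
E
```

```text
[[208.0, 185.0], [411.0, -159.0], [407.0, 132.0], [212.0, -55.0]] [ 0.523 -0.008  0.347]
```

View pics/w1.png

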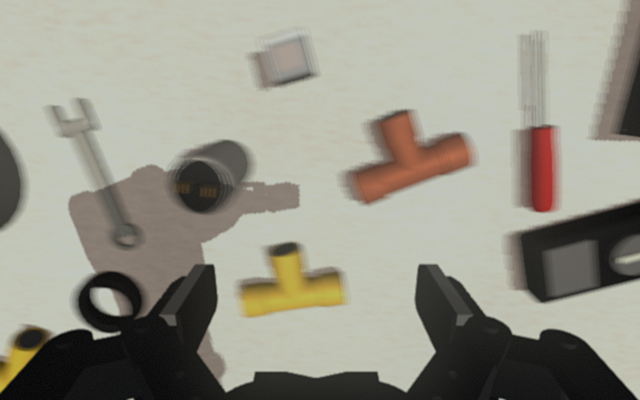

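The wrist view is motion-blurred. It shows cap_a's top at about (200,188) against a predicted (208,185), and the tee branch at (396,128) against (407,132). The estimates agree within about 5 mm, so I'll move over cap_a and look again standing still.

```bash
python3 -c "
from h import *
print(go((.473,.087,.20),np.radians(79)))"
```

```text
(array([ 0.96, -7.34,  0.46]), array([-0.005, -0.001,  0.008]))
```

Request:
send_rows(slide=[[0.9,-4.5,0.4],[0.9,-7.3,0.4],[0.9,-7.3,0.4],[0.9,-7.3,0.4],[0.9,-7.3,0.4]], dr=[[0,0,0],[0,0,0],[0,0,0],[0,0,0],[0,0,0]], hand=[0,0,0,0,0])

```text
time: 1.85
ee_pos: [0.4704, 0.0743, 0.1999]
tool_rot: [0.0, 0.995, -0.097, -0.0]
wrist_force: [0.2, -0.3, -0.5]
gripper_width: 0.0853
grasp_force: 0.0
```

```bash
python3 look.py w2; python3 - <<'E'
from h import *;import json
c=json.load(open("pics/w2.json"));im=cv2.imread("pics/w2.png");hsv=cv2.cvtColor(im,cv2.COLOR_BGR2HSV)
print(pose()[0].round(4),"pred",proj(c,[.473,.087,.09]).round(0).tolist())
u,v=proj(c,[.473,.087,.09])[0].astype(int);g=hsv[...,2]
w=np.zeros_like(g,bool);w[max(v-70,0):v+70,u-70:u+70]=1
for b,s,ce in blobs(w&(g<60),150):
    cn=max(cv2.findContours(b.astype(np.uint8),0,2)[0],key=cv2.contourArea);(x,y),r=cv2.minEnclosingCircle(cn)
    print(s,ce.round(1),(round(x,1),round(y,1),round(r,1)),cast(c,(x,y),.09).round(4))
x=im[v-100 if v>100 else 0:v+100,u-150:u+150];cv2.imwrite("pics/w2c.png",x)
E
```

```text
[0.4705 0.0742 0.2001] pred [[298.0, 198.0]]
[ 269  175   53   51 1963] [295.1 199.6] (295.2, 199.6, 26.4) [[0.4724 0.0893]]
[344 254  23  11 165] [355.3 258.6] (355.0, 258.0, 11.4) [[0.4143 0.0518]]
```

View pics/w2.png

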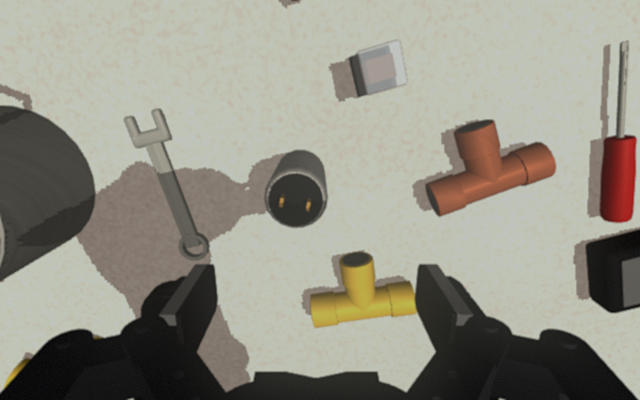

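The standing view shows cap_a's top at (295,200), which puts it at (0.472, 0.089). Its blob radius fits the can. The tee is at about (490,165).

```bash
python3 - <<'E'
from h import *;import json
c=json.load(open("pics/w2.json"));im=cv2.imread("pics/w2.png");hsv=cv2.cvtColor(im,cv2.COLOR_BGR2HSV)
m=(hsv[...,0]<13)&(hsv[...,1]>90)&(hsv[...,2]>50);m[:,590:]=0
for b,s,ce in blobs(m,800):
    cn=max(cv2.findContours(b.astype(np.uint8),0,2)[0],key=cv2.contourArea)
    P=cast(c,cn[:,0,:],.018).astype(np.float32);r=cv2.minAreaRect(P*1000);print(r,cv2.boxPoints(r).round(0).tolist())
print(go((.4725,.089,.045),np.radians(79)))
E
```

```text
((453.54571533203125, -91.07608032226562), (72.03559112548828, 119.11735534667969), 10.779877662658691) [[407.0, -39.0], [429.0, -156.0], [500.0, -143.0], [478.0, -26.0]]
(array([-0.09, -1.5 , 15.51]), array([ 0.001,  0.   , -0.002]))
```

Request:
send_rows(slide=[[-0.1,-1.5,0],[-0.1,-1.5,5],[-0.1,-1.5,10],[-0.1,-1.5,13],[-0.1,-1.5,15.5],[-0.1,-1.5,15.5],[-0.1,-1.5,15.5],[-0.1,-1.5,15.5],[-0.1,-1.5,15.5],[-0.1,-1.5,15.5],[-0.1,-1.5,15.5]], dr=[[0,0,0],[0,0,0],[0,0,0],[0,0,0],[0,0,0],[0,0,0],[0,0,0],[0,0,0],[0,0,0],[0,0,0],[0,0,0]], hand=[0,0,0,0,0,0,0.3,0.6,0.6,0.6,0.6], squeeze=50)

```text
time: 3.0
ee_pos: [0.4738, 0.0905, 0.0468]
tool_rot: [-0.0, 0.995, -0.096, 0.001]
wrist_force: [-1.0, -0.1, 6.3]
gripper_width: 0.0486
grasp_force: 50.8
```

```bash
python3 -c "
from h import *
print(pose()[0].round(4),ctrl.observe()['grasp_force'])
print(go((.4725,.089,.16),np.radians(79)),go((.555,-.387,.16),np.radians(79)))"
```

```text
[0.4738 0.0905 0.0468] 50.75295091141015
(array([ -0.07,   0.16, -11.32]), array([-0.001, -0.003, -0.001])) (array([ 17.15,  45.3 , -11.31]), array([-0.001, -0.003, -0.001]))
```

Request:
send_rows(slide=[[0,0,-4],[0,0,-8],[1,3,-11.3],[2.7,7,-11.3],[4.3,11.5,-11.3],[6,16,-11.3],[7.7,20.3,-11.3],[9.4,25,-11.3],[11.1,29.5,-11.3],[12.8,34,-11.3],[14.5,38.3,-11.3],[16,42,-11.3]], dr=[[0,0,0],[0,0,0],[0,0,0],[0,0,0],[0,0,0],[0,0,0],[0,0,0],[0,0,0],[0,0,0],[0,0,0],[0,0,0],[0,0,0]], hand=[0.6,0.6,0.6,0.6,0.6,0.6,0.6,0.6,0.6,0.6,0.6,0.6])

```text
time: 4.2
ee_pos: [0.5489, -0.3553, 0.1591]
tool_rot: [0.0, 0.995, -0.097, 0.0]
wrist_force: [-0.2, 0.3, -4.9]
gripper_width: 0.0489
grasp_force: 54.6
```

```bash
python3 look.py w3; python3 -c "
from h import *;import json
c=json.load(open('pics/w3.json'))
print(pose()[0].round(4),ctrl.observe()['grasp_force'])
ctr=np.array([.511,-.378]);ex=np.array([.982,-.191]);ey=np.array([.191,.982])
print([proj(c,[*(ctr+a*.1*ex+b*.06*ey),.065]).round(0).tolist()[0] for a,b in((1,1),(1,-1),(-1,-1),(-1,1))])
print(go((.555,-.387,.16),np.radians(79)))"
```

```text
[ 0.5483 -0.3635  0.1589] 54.56926062679486
[[269.0, 109.0], [448.0, 109.0], [421.0, 355.0], [279.0, 355.0]]
(array([ 1.12,  2.17, -0.09]), array([ 0.006, -0.002, -0.008]))
```

View pics/w3.png

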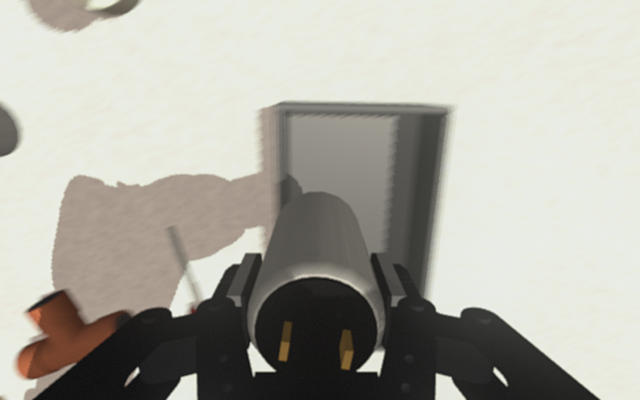

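The bin's far corners are seen at about (268,107) and (450,107), as predicted, and the capacitor hangs upright. I'll lower it.

Request:
send_rows(slide=[[1.1,2.1,0],[1.1,2.1,3],[1.1,2.1,6],[1.1,2.1,8.5],[1.1,2.1,10],[1.1,2.1,10.5],[1.1,2.1,10.5],[1.1,2.1,10.5]], dr=[[0,0,0],[0,0,0],[0,0,0],[0,0,0],[0,0,0],[0,0,0],[0,0,0],[0,0,0]], hand=[0.6,0.6,0.6,0.6,0.6,0.6,0.6,0.6])

```text
time: 5.05
ee_pos: [0.5572, -0.3755, 0.0547]
tool_rot: [0.0, 0.995, -0.096, 0.001]
wrist_force: [-0.2, -0.3, -3.1]
gripper_width: 0.0488
grasp_force: 54.5
```

Request:
send_rows(slide=[[0,1.1,0],[0,1.1,0.15],[0,1.1,0.3],[0,1.1,0.3],[0,1.1,0.3],[0,1.1,0.3],[0,1.1,0.3]], dr=[[0,0,0],[0,0,0],[0,0,0],[0,0,0],[0,0,0],[0,0,0],[0,0,0]], hand=[0.6,0.6,0.6,0.6,0.3,0.27,0.27])

```text
time: 5.75
ee_pos: [0.5544, -0.3856, 0.0503]
tool_rot: [-0.0, 0.995, -0.096, 0.0]
wrist_force: [-0.6, -0.3, 0.5]
gripper_width: 0.0621
grasp_force: 0.0
```

```bash
python3 -c "
from h import *
for p in((.555,-.387,.2),(.55,-.25,.2),(.62,-.09,.2)):print(go(p,np.radians(79)))"
```

```text
(array([  0.09,   0.12, -14.97]), array([-0., -0., -0.]))
(array([ -3.02, -13.23, -14.97]), array([-0., -0., -0.]))
(array([  0.8 , -30.27, -14.96]), array([-0., -0., -0.]))
```

Request:
send_rows(slide=[[0,0,-4],[0,0,-9],[0,-1,-13],[-1,-4,-15],[-2,-9,-15],[-3,-13,-15],[-2,-18,-15],[-1,-22.5,-15],[0,-26.5,-15],[0.8,-30,-15],[0.8,-30.3,-15],[0.8,-30.3,-15]], dr=[[0,0,0],[0,0,0],[0,0,0],[0,0,0],[0,0,0],[0,0,0],[0,0,0],[0,0,0],[0,0,0],[0,0,0],[0,0,0],[0,0,0]], hand=[0.27,0.27,0.1,0,0,0,0,0,0,0,0,0])

```text
time: 6.95
ee_pos: [0.6201, -0.0883, 0.2]
tool_rot: [-0.0, 0.996, -0.094, -0.0]
wrist_force: [0.7, -0.7, -0.3]
gripper_width: 0.0853
grasp_force: 0.0
```

```bash
python3 look.py w4; python3 - <<'E'
from h import *;import json
c=json.load(open("pics/w4.json"));im=cv2.imread("pics/w4.png");hsv=cv2.cvtColor(im,cv2.COLOR_BGR2HSV)
print(pose()[0].round(4),"pred",proj(c,[.648,-.087,.09]).round(0).tolist())
u,v=proj(c,[.648,-.087,.09])[0].astype(int);g=hsv[...,2]
w=np.zeros_like(g,bool);w[max(v-70,0):v+70,u-70:u+70]=1
for b,s,ce in blobs(w&(g<60),400):
    cn=max(cv2.findContours(b.astype(np.uint8),0,2)[0],key=cv2.contourArea);(x,y),r=cv2.minEnclosingCircle(cn)
    xy=cast(c,(x,y),.09)[0];print(s,ce.round(1),(round(x,1),round(y,1),round(r,1)),xy.round(4),go((*xy,.045),np.radians(79)))
E
```

```text
[ 0.6197 -0.0902  0.2   ] pred [[306.0, 164.0]]
[ 280  134   53   54 1901] [305.3 161.4] (306.3, 160.4, 26.9) [ 0.6504 -0.0876] (array([ 2.97, -0.86, 15.5 ]), array([0.001, 0.   , 0.   ]))
```

Request:
send_rows(slide=[[2.9,-0.5,0],[2.9,-0.5,4],[2.9,-0.5,9],[2.9,-0.5,13],[2.9,-0.5,15.5],[2.9,-0.5,15.5],[2.9,-0.5,15.5],[2.9,-0.5,15.5],[2.9,-0.5,15.5],[2.9,-0.5,15.5],[2.9,-0.5,15.5]], dr=[[0,0,0],[0,0,0],[0,0,0],[0,0,0],[0,0,0],[0,0,0],[0,0,0],[0,0,0],[0,0,0],[0,0,0],[0,0,0]], hand=[0,0,0,0,0,0,0.3,0.6,0.6,0.6,0.6])

```text
time: 8.1
ee_pos: [0.6511, -0.0906, 0.0477]
tool_rot: [-0.0, 0.995, -0.096, 0.002]
wrist_force: [0.7, 0.6, 7.5]
gripper_width: 0.0484
grasp_force: 52.5
```

```bash
python3 -c "
from h import *
print(pose()[0].round(4))
for p in((.64,-.088,.165),(.54,-.16,.165),(.467,-.369,.165)):print(go(p,np.radians(79)))"
```

```text
[ 0.6511 -0.0906  0.0477]
(array([ -1.09,  -0.05, -11.74]), array([-0.   , -0.004, -0.   ]))
(array([ -9.53,   8.93, -11.78]), array([-0.   , -0.004, -0.   ]))
(array([-12.7 ,  30.84, -11.8 ]), array([-0.   , -0.004, -0.   ]))
```

Request:
send_rows(slide=[[0,0,-4],[0,0,-8],[-3,2,-11.8],[-6.5,5,-11.8],[-9.5,8.9,-11.8],[-10.1,13.5,-11.8],[-10.8,18,-11.8],[-11.5,22.5,-11.8],[-12.1,27,-11.8],[-12.7,30.8,-11.8],[-12.7,30.8,-11.8],[-12.7,30.8,-11.8]], dr=[[0,0,0],[0,0,0],[0,0,0],[0,0,0],[0,0,0],[0,0,0],[0,0,0],[0,0,0],[0,0,0],[0,0,0],[0,0,0],[0,0,0]], hand=[0.6,0.6,0.6,0.6,0.6,0.6,0.6,0.6,0.6,0.6,0.6,0.6])

```text
time: 9.3
ee_pos: [0.4649, -0.3697, 0.1635]
tool_rot: [0.0, 0.995, -0.097, 0.0]
wrist_force: [1.2, 0.5, -3.5]
gripper_width: 0.0486
grasp_force: 53.9
```

```bash
python3 look.py w5; python3 -c "
from h import *
print(pose()[0].round(4))
print(go((.467,-.369,.053),np.radians(79)))"
```

```text
[ 0.4658 -0.3682  0.1635]
(array([ 0.13,  0.06, 11.05]), array([-0.   , -0.   , -0.001]))
```

View pics/w5.png

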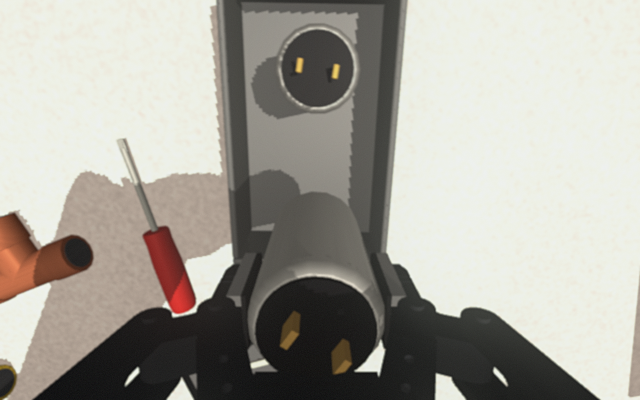

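cap_a stands upright in the bin at about (317,67), and the space for cap_b is free.

Request:
send_rows(slide=[[0.1,0.1,4],[0.1,0.1,7.5],[0.1,0.1,10],[0.1,0.1,11],[0.1,0.1,11.1],[0.1,0.1,11.2],[0.1,0.1,11.2],[0.1,0.1,11.2],[0.1,0.1,11.2],[0.1,0.1,11.2]], dr=[[0,0,0],[0,0,0],[0,0,0],[0,0,0],[0,0,0],[0,0,0],[0,0,0],[0,0,0],[0,0,0],[0,0,0]], hand=[0.6,0.6,0.6,0.6,0.6,0.6,0.6,0.3,0.27,0.27])

```text
time: 10.35
ee_pos: [0.4669, -0.3701, 0.0516]
tool_rot: [0.0, 0.995, -0.096, 0.0]
wrist_force: [-0.1, 0.2, 0.1]
gripper_width: 0.0622
grasp_force: 0.0
```

```bash
python3 -c "
from h import *
print(pose()[0].round(4))
for p in((.467,-.369,.2),(.475,-.085,.16)):print(go(p,np.radians(79)),go(p,np.radians(101)))"
```

```text
[ 0.4669 -0.3701  0.0516]
(array([  0.  ,  -0.1 , -14.84]), array([ 0.   , -0.001, -0.   ])) (array([  0.  ,  -0.1 , -14.84]), array([ 0.001, -0.001, -0.384]))
(array([ -4.64, -28.13, -10.85]), array([ 0.   , -0.001, -0.   ])) (array([ -4.64, -28.13, -10.85]), array([ 0.001, -0.001, -0.384]))
```

Request:
send_rows(slide=[[0,0,-4],[0,0,-9],[0,-1,-13],[-0.7,-5,-13],[-1.5,-9.5,-13],[-2.2,-14,-13],[-3,-18.5,-13],[-3.8,-23,-12],[-4.6,-27,-11],[-4.6,-28.1,-11],[-4.6,-28.1,-11]], dr=[[0,0,0],[0,0,0],[0,0,0],[0,0,-0.1],[0,0,-0.2],[0,0,-0.3],[0,0,-0.384],[0,0,-0.384],[0,0,-0.384],[0,0,-0.384],[0,0,-0.384]], hand=[0.27,0.27,0.2,0.2,0.2,0.2,0.2,0.2,0.2,0.2,0.2], squeeze=90)

```text
time: 11.45
ee_pos: [0.4755, -0.0834, 0.1614]
tool_rot: [-0.0, 0.995, 0.098, 0.0]
wrist_force: [-0.4, -0.6, 0.2]
gripper_width: 0.0685
grasp_force: 0.0
```

```bash
python3 look.py w6; python3 - <<'E'
from h import *;import json
c=json.load(open("pics/w6.json"));print(pose()[0].round(4),proj(c,[[.4755,-.085,.018],[.489,-.082,.018]]).round(0).tolist())
print(go((.4755,-.085,.003),np.radians(101)))
E
```

```text
[ 0.4755 -0.0854  0.1615] [[317.0, 187.0], [316.0, 172.0]]
(array([ 0.  , -0.05, 15.85]), array([ 0.001, -0.   ,  0.001]))
```

View pics/w6.png

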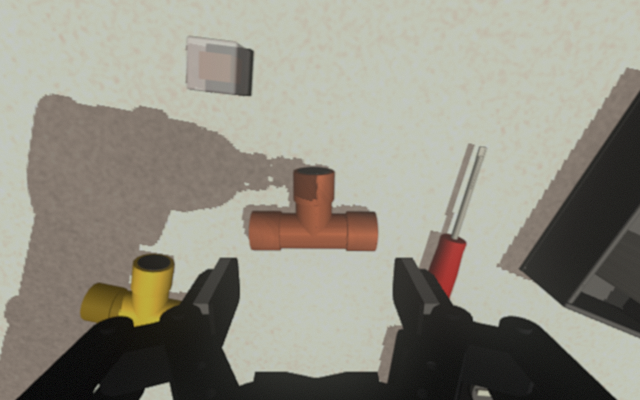

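The tee is square to the fingers, with its branch collar at about (314,185) on the closing line. I'll go down and grip.

Request:
send_rows(slide=[[0,0,4],[0,0,9],[0,0,13],[0,0,15],[0,0,15.8],[0,0,15.8],[0,0,15.8],[0,0,15.8],[0,0,15.8],[0,0,15.8],[0,0,15.8]], dr=[[0,0,0],[0,0,0],[0,0,0],[0,0,0],[0,0,0],[0,0,0],[0,0,0],[0,0,0],[0,0,0],[0,0,0],[0,0,0]], hand=[0.2,0.2,0.2,0.2,0.2,0.2,0.4,0.7,0.7,0.7,0.7])

```text
time: 12.6
ee_pos: [0.4764, -0.0855, 0.0049]
tool_rot: [0.001, 0.995, 0.096, 0.001]
wrist_force: [-1.5, 0.2, 11.4]
gripper_width: 0.0336
grasp_force: 87.6
```

```bash
python3 -c "
from h import *
print(pose()[0].round(4))
# pot (.521,.367); grasp point must be +22mm along tee y (tool x-ish) of pot axis
for yaw in (101,147,125):
  a=np.radians(yaw-90);p=(.521+.020*np.cos(a),.367+.020*np.sin(a),.19);print(yaw,np.round(p,3),go(p,np.radians(yaw)))"
```

```text
[ 0.4764 -0.0855  0.0049]
101 [0.541 0.371 0.19 ] (array([ 15.05, -43.55, -18.52]), array([ 0.001, -0.003, -0.001]))
147 [0.532 0.384 0.19 ] (array([ 14.43, -44.99, -18.52]), array([ 0.002, -0.002, -0.803]))
125 [0.537 0.378 0.19 ] (array([ 14.87, -44.37, -18.52]), array([ 0.002, -0.002, -0.419]))
```

Request:
send_rows(slide=[[0,0,-4],[0,0,-9],[0,0,-14],[1.5,-4.5,-18.5],[3,-9,-18.5],[4.7,-13.5,-18.5],[6.3,-18,-18.5],[7.8,-22.5,-18.5],[9.3,-27,-18.5],[11,-31.5,-18.5],[12.5,-36,-18.5],[14,-40.5,-18.5]], dr=[[0,0,0],[0,0,0],[0,0,0],[0,0,0],[0,0,0],[0,0,0],[0,0,0],[0,0,0],[0,0,0],[0,0,0],[0,0,0],[0,0,0]], hand=[0.7,0.7,0.7,0.7,0.7,0.7,0.7,0.7,0.7,0.7,0.7,0.7])

```text
time: 13.8
ee_pos: [0.5354, 0.3407, 0.189]
tool_rot: [0.0, 0.995, 0.096, 0.0]
wrist_force: [0.7, -0.5, -2.1]
gripper_width: 0.0335
grasp_force: 90.8
```

Request:
send_rows(slide=[[1,-3,0],[1,-3,0],[1,-3,0]], dr=[[0,0,0],[0,0,0],[0,0,0]], hand=[0.7,0.7,0.7])

```text
time: 14.1
ee_pos: [0.539, 0.3708, 0.1884]
tool_rot: [0.0, 0.995, 0.096, -0.0]
wrist_force: [-0.2, -1.2, -1.9]
gripper_width: 0.0335
grasp_force: 90.5
```

```bash
python3 look.py w7; python3 - <<'E'
from h import *;import json
c=json.load(open("pics/w7.json"));print(pose()[0].round(4),ctrl.observe()['gripper_width'])
t=np.linspace(0,2*np.pi,9)[:-1];print(proj(c,np.c_[.521+.075*np.cos(t),.367+.075*np.sin(t),.11+0*t]).round(0).tolist())
print(go((.541,.371,.056),np.radians(101)))
E
```

```text
[0.5395 0.3694 0.1884] 0.033682308119283626
[[338.0, 129.0], [250.0, 147.0], [208.0, 217.0], [230.0, 289.0], [296.0, 325.0], [370.0, 313.0], [418.0, 255.0], [409.0, 178.0]]
(array([ 0.17, -0.14, 13.24]), array([ 0.001, -0.   , -0.001]))
```

View pics/w7.png

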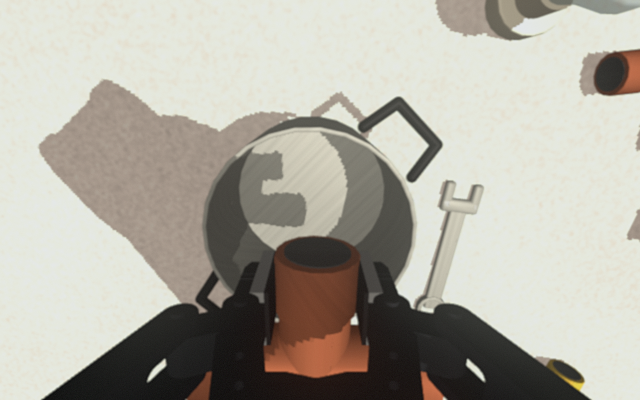

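The pot rim spans about x 204–415 with its top at y 128, as predicted, and the tee hangs inside that outline. I'll lower and release it.

Request:
send_rows(slide=[[0.1,0,4],[0.1,0,8],[0.1,0,11],[0.1,0,12.8],[0.1,0,12.8],[0.1,0,12.8],[0.1,0,12.8],[0.1,0,12.8],[0.1,0,12.8]], dr=[[0,0,0],[0,0,0],[0,0,0],[0,0,0],[0,0,0],[0,0,0],[0,0,0],[0,0,0],[0,0,0]], hand=[0.7,0.7,0.7,0.7,0.7,0.7,0.42,0.42,0.42])

```text
time: 15.05
ee_pos: [0.541, 0.3708, 0.0614]
tool_rot: [-0.0, 0.995, 0.096, 0.001]
wrist_force: [0.5, 0.0, 0.3]
gripper_width: 0.0494
grasp_force: 0.0
```

```bash
python3 -c "
from h import *
print(pose()[0].round(4))
print(go((.54,.371,.2),np.radians(101)),go((.63,.05,.18),np.radians(110)))"
```

```text
[0.541  0.3708 0.0614]
(array([ -0.07,  -0.05, -13.86]), array([-0.001, -0.002, -0.001])) (array([  2.65,  33.18, -11.88]), array([-0.   , -0.002, -0.158]))
```

Request:
send_rows(slide=[[0,0,-4],[0,0,-9],[0,1,-13.5],[-0.5,5,-14],[-1.5,10,-14],[-2,15,-14],[-2.5,20,-14],[-1.5,24.5,-14],[0.5,29,-13],[2.2,32.5,-12],[2.6,33.2,-12],[2.6,33.2,-12]], dr=[[0,0,0],[0,0,0],[0,0,0],[0,0,0],[0,0,-0.1],[0,0,-0.158],[0,0,-0.158],[0,0,-0.158],[0,0,-0.158],[0,0,-0.158],[0,0,-0.158],[0,0,-0.158]], hand=[0.42,0.42,0.3,0.2,0.2,0.2,0.2,0.2,0.2,0.2,0.2,0.2])

```text
time: 16.25
ee_pos: [0.6299, 0.0478, 0.18]
tool_rot: [0.0, 0.985, 0.172, -0.0]
wrist_force: [0.2, 0.5, -0.5]
gripper_width: 0.0683
grasp_force: 0.0
```

```bash
python3 look.py w8; python3 - <<'E'
from h import *;import json
c=json.load(open("pics/w8.json"));print(pose()[0].round(4),proj(c,[[.646,.05,.018],[.63,.05,.0]]).round(0).tolist())
im=cv2.imread("pics/w8.png");hsv=cv2.cvtColor(im,cv2.COLOR_BGR2HSV)
m=(hsv[...,0]<13)&(hsv[...,1]>90)&(hsv[...,2]>50)
for b,s,ce in blobs(m,800):
    cn=max(cv2.findContours(b.astype(np.uint8),0,2)[0],key=cv2.contourArea)
    P=cast(c,cn[:,0,:],.018).astype(np.float32);r=cv2.minAreaRect(P*1000);print(s,r,cv2.boxPoints(r).round(0).tolist())
print(go((.646,.05,.003),np.radians(110)))
E
```

```text
[0.6292 0.0501 0.1804] [[319.0, 164.0], [313.0, 176.0]]
[ 224   71  111  116 6684] ((661.8368530273438, 91.82901000976562), (96.0461196899414, 95.83665466308594), 17.248435974121094) [[602.0, 123.0], [630.0, 32.0], [722.0, 60.0], [693.0, 152.0]]
(array([ 1.58,  0.59, 17.74]), array([-0.001, -0.   ,  0.   ]))
```

View pics/w8.png

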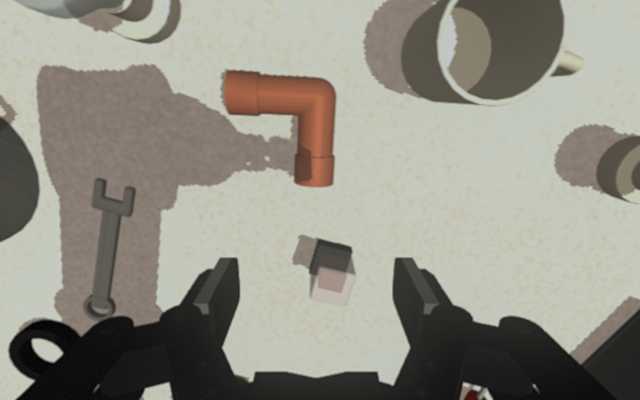

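The elbow's near leg is vertical in view, with its collar at about (316,168) against a predicted (319,164). The relay at (333,270) is clear of the fingers and lower than the gripper body.

Request:
send_rows(slide=[[1.4,0.4,2],[1.4,0.4,7],[1.4,0.4,12],[1.4,0.4,16],[1.4,0.4,17.7],[1.4,0.4,17.7],[1.4,0.4,17.7],[1.4,0.4,17.7],[1.4,0.4,17.7],[1.4,0.4,17.7],[1.4,0.4,17.7]], dr=[[0,0,0.03],[0,0,0.03],[0,0,0.03],[0,0,0.03],[0,0,0.03],[0,0,0.03],[0,0,0.03],[0,0,0.03],[0,0,0.03],[0,0,0.03],[0,0,0.03]], hand=[0.2,0.2,0.2,0.2,0.2,0.2,0.2,0.4,0.7,0.7,0.7])

```text
time: 17.4
ee_pos: [0.6451, 0.0509, 0.0055]
tool_rot: [0.0, 0.987, 0.159, 0.002]
wrist_force: [-1.6, 0.5, 10.1]
gripper_width: 0.0338
grasp_force: 88.3
```

```bash
python3 - <<'E'
from h import *
p,_=pose();print(p.round(4))
# elbow origin relative to grasp, world, at present yaw
off=np.array([.663,.091])-p[:2];print("off",off.round(3))
for yaw in(108,120,135):
    a=np.radians(yaw-108);o=np.array([[np.cos(a),-np.sin(a)],[np.sin(a),np.cos(a)]])@off
    g=np.array([.521,.367])-o;print(yaw,g.round(3),go((*g,.21),np.radians(yaw)),np.hypot(*o).round(3))
E
```

```text
[0.6451 0.0509 0.0055]
off [0.018 0.04 ]
108 [0.503 0.327] (array([ -4.75, -30.65, -20.49]), array([ 0.001, -0.003,  0.005])) 0.044
120 [0.512 0.324] (array([ -4.01, -30.1 , -20.48]), array([ 0.001, -0.003, -0.204])) 0.044
135 [0.523 0.323] (array([ -2.96, -29.66, -20.48]), array([ 0.001, -0.003, -0.466])) 0.044
```

I have used my ten pictures, so from here I go by numbers. The elbow is gripped off-centre. I'll tilt the tool so that its corner and free leg dip into the pot while the fingers stay above the rim.

```bash
cat > tilt.py <<'E'
from h import *
p,R=pose()
yaw=np.radians(125);th=-.7
y=np.array([np.cos(yaw),np.sin(yaw),0]);z=np.array([0,0,-1.]);Rd=Ro.from_matrix(np.c_[np.cross(y,z),y,z])
T=Rd*Ro.from_rotvec([0,th,0]);f=np.cross(y,z);zp=T.as_matrix()[:,2]
def tgt(gz):
    G=np.array([.521,.367,gz])-.028*f-.0325*y;return G+.0125*zp
if __name__=="__main__":
    print("R err rotvec",(R.inv()*T).as_rotvec().round(3),"f",f.round(2),"z'",zp.round(2),T.as_matrix()[:,0].round(2))
    print("now",p.round(3),"width",ctrl.observe()['gripper_width'].round(4))
    for gz in(.25,.13,.12):t=tgt(gz);print(gz,t.round(3),(R.inv().apply(t-p)*100).round(2))
E
python3 tilt.py
```

```text
R err rotvec [ 0.978 -0.146  2.692] f [-0.82 -0.57 -0.  ] z' [ 0.53  0.37 -0.76] [-0.63 -0.44 -0.64]Traceback (most recent call last):
  File "tilt.py", line 10, in <module>
    print("now",p.round(3),"width",ctrl.observe()['gripper_width'].round(4))
                                   ^^^^^^^^^^^^^^^^^^^^^^^^^^^^^^^^^^^^^
AttributeError: 'float' object has no attribute 'round'
```

```bash
sed -i 's/radians(125)/radians(-55)/; s/-.0325\*y/+.0325*y/; s/\.round(4))$/)/' tilt.py; python3 tilt.py
```

```text
R err rotvec [-0.101 -0.698 -0.28 ] f [0.82 0.57 0.  ] z' [-0.53 -0.37 -0.76] [ 0.63  0.44 -0.64]
now [0.645 0.051 0.006] width 0.03376605943525704
0.25 [0.51 0.32 0.24] [ -4.3  -29.74 -23.53]
0.13 [0.51 0.32 0.12] [ -4.34 -29.75 -11.53]
0.12 [0.51 0.32 0.11] [ -4.34 -29.75 -10.53]
```

Request:
send_rows(slide=[[0,0,-4],[-0.5,0,-9],[-2,-1,-13.5],[-4,-4,-17.5],[-5.5,-8,-20.5],[-6,-12.5,-22.5],[-6,-17,-23.5],[-5.5,-21.5,-23.5],[-5,-26,-23.5],[-4.3,-29.7,-23.5],[-4.3,-29.7,-23.5],[-4.3,-29.7,-23.5]], dr=[[0,0,0],[0,0,0],[0,0,0],[0,0,0],[0,0,0],[-0.02,-0.14,-0.06],[-0.04,-0.28,-0.11],[-0.06,-0.41,-0.165],[-0.08,-0.54,-0.22],[-0.1,-0.66,-0.265],[-0.1,-0.7,-0.28],[-0.1,-0.7,-0.28]], hand=[0.7,0.7,0.7,0.7,0.7,0.7,0.7,0.7,0.7,0.7,0.7,0.7])

```text
time: 18.6
ee_pos: [0.5082, 0.3217, 0.234]
tool_rot: [0.103, 0.893, 0.285, -0.332]
wrist_force: [-0.3, -1.4, -2.5]
gripper_width: 0.0333
grasp_force: 91.3
```

```bash
python3 tilt.py; python3 -c "
from h import *
print(np.round(ctrl.observe()['joints'],2))"
```

```text
R err rotvec [-0.002  0.011  0.008] f [0.82 0.57 0.  ] z' [-0.53 -0.37 -0.76] [ 0.63  0.44 -0.64]
now [0.508 0.322 0.234] width 0.033290224510199445
0.25 [0.51 0.32 0.24] [-0.39  0.27 -0.51]
0.13 [0.51 0.32 0.12] [7.44 0.34 8.58]
0.12 [0.51 0.32 0.11] [8.1  0.35 9.34]
[-0.62  0.87 -0.04  0.98 -0.    2.   -1.61]
```

Request:
send_rows(slide=[[0,0.3,0],[2,0.3,2.3],[4,0.3,4.6],[5.8,0.3,6.7],[7.2,0.3,8.3],[7.4,0.3,8.6],[7.4,0.3,8.6]], dr=[[0,0.12,0],[0,0.15,0],[0,0.15,0],[0,0.15,0],[0,0.15,0],[0,0.15,0],[0,0.15,0]], hand=[0.7,0.7,0.7,0.7,0.7,0.7,0.7])

```text
time: 19.3
ee_pos: [0.5115, 0.3172, 0.1249]
tool_rot: [0.081, 0.917, 0.29, -0.262]
wrist_force: [-0.4, -0.2, -1.6]
gripper_width: 0.0332
grasp_force: 91.5
```

```bash
sed -i 's/th=-.7/th=-.56/' tilt.py; python3 tilt.py; python3 -c "
from h import *
s=ctrl.observe();print(np.round(s['joints'],2),np.round(s['wrist_force'],1))"
```

```text
R err rotvec [-0.002 -0.005  0.002] f [0.82 0.57 0.  ] z' [-0.44 -0.3  -0.85] [ 0.69  0.49 -0.53]
now [0.512 0.317 0.125] width 0.0332112206564776
0.25 [0.511 0.321 0.239] [-5.89 -0.32 -9.82]
0.13 [0.511 0.321 0.119] [ 0.43 -0.29  0.38]
0.12 [0.511 0.321 0.109] [ 0.96 -0.28  1.23]
[-0.6   0.85 -0.06  1.22  0.02  1.63 -1.62] [-0.4 -0.2 -1.6]
```

Request:
send_rows(slide=[[0.5,-0.3,0.6],[1,-0.3,1.3],[1,-0.3,1.3],[1,-0.3,1.3]], dr=[[0,0,0],[0,0,0],[0,0,0],[0,0,0]], hand=[0.7,0.7,0.7,0.7])

```text
time: 19.7
ee_pos: [0.5113, 0.3207, 0.1084]
tool_rot: [0.081, 0.917, 0.29, -0.262]
wrist_force: [0.7, -0.7, -1.9]
gripper_width: 0.0337
grasp_force: 91.5
```

No contact force so far, so I'll release, wait, and back off along the fingers.

Request:
send_rows(slide=[[0,0,0],[0,0,0],[0,0,0],[0,0,0],[0,0,-3],[0,0,-7],[0,0,-12],[-3,0,-15],[-7,0,-17],[-11,0,-19],[-15,0,-21],[-15,0,-21]], dr=[[0,0,0],[0,0,0],[0,0,0],[0,0,0],[0,0,0],[0,0,0],[0,0,0],[0,0.14,0],[0,0.28,0],[0,0.42,0],[0,0.56,0],[0,0.56,0]], hand=[0.5,0.4,0.4,0.4,0.4,0.4,0.4,0.4,0.4,0.4,0.4,0.4])

```text
time: 20.9
ee_pos: [0.4951, 0.3075, 0.3781]
tool_rot: [-0.005, 0.954, 0.3, 0.012]
wrist_force: [0.8, 0.7, 1.2]
gripper_width: 0.0512
grasp_force: 0.0
```

```bash
python3 - <<'E'
from h import *
print(pose()[0].round(3))
def cop(hsv):return (hsv[...,0]<14)&(hsv[...,1]>110)&(hsv[...,2]>50)
T={}
for n in("top","side"):
    c=ctrl.calibration(n);im=ctrl.camera(n);cv2.imwrite(f"pics/{n}_end.png",im[...,::-1]);hsv=cv2.cvtColor(im,cv2.COLOR_RGB2HSV)
    t=np.linspace(0,2*np.pi,60);rim=proj(c,np.c_[.521+.075*np.cos(t),.367+.075*np.sin(t),.11+0*t])
    mask=np.zeros(hsv.shape[:2],np.uint8);cv2.fillPoly(mask,[rim.astype(np.int32)],1)
    for b,s,ce in blobs(cop(hsv),25):
        if (n=="top" and (ce[0]>500 or ce[1]<100 or ce[1]>290 or ce[0]<100)):continue
        print(n,"copper",s,ce.round(0),"inside rim frac",round((b&(mask>0)).sum()/b.sum(),2),"at .05:",cast(c,ce,.05).round(3).tolist())
    print(n,"rim box",rim.min(0).round(0),rim.max(0).round(0))
E
```

```text
[0.495 0.307 0.378]
top copper [163 194  37  31 532] [184. 212.] inside rim frac 1.0 at .05: [[0.513, 0.355]]
top copper [380 237   9  29 233] [384. 251.] inside rim frac 0.0 at .05: [[0.411, -0.212]]
top rim box [145. 180.] [202. 236.]
side copper [   0   54  213  285 2161] [ 92. 209.] inside rim frac 0.0 at .05: [[1.141, 0.097]]
side copper [267  65  32  29 425] [281.  80.] inside rim frac 0.0 at .05: [[0.748, -0.712]]
side copper [588  70  24  14 128] [600.  75.] inside rim frac 0.0 at .05: [[-0.632, -0.892]]
side copper [175 148  16   8  28] [182. 150.] inside rim frac 0.0 at .05: [[0.99, -0.189]]
side copper [355 161  19   8 121] [364. 164.] inside rim frac 0.0 at .05: [[0.398, -0.169]]
side copper [ 287  291   42   49 1401] [307. 316.] inside rim frac 0.99 at .05: [[0.519, 0.362]]
side rim box [268. 272.] [343. 339.]
```

```bash
python3 - <<'E'
from h import *
c=ctrl.calibration("top");a=cv2.imread("pics/top0.png");b=cv2.imread("pics/top_end.png")
d=cv2.absdiff(a,b).max(2)>40
for m,s,ce in blobs(d,30):
    if 100<ce[1]<300 and 100<ce[0]<480:print("changed",s,ce.round(0),cast(c,ce,.095).round(3).tolist())
print("pred cap tops",proj(c,[[.555,-.387,.095],[.467,-.369,.095]]).round(0).tolist())
for X in([.555,-.387,.095],[.467,-.369,.095]):
    u,v=proj(c,X)[0].round().astype(int);print(b[v-14:v+15:4,u-14:u+15:4].max(2).tolist())
E
```

```text
changed [259 146  42  32 682] [282. 159.] [[0.662, 0.08]]
changed [   12   153   253   247 25179] [135. 289.] [[0.303, 0.467]]
changed [322 156  30  23 489] [337. 168.] [[0.64, -0.072]]
changed [182 171  10  11  36] [186. 177.] [[0.607, 0.339]]
changed [196 180   9  11  35] [201. 185.] [[0.586, 0.299]]
changed [ 155  187   45   43 1042] [177. 209.] [[0.519, 0.361]]
changed [425 195  25  18 280] [435. 204.] [[0.545, -0.345]]
changed [445 194  12  16 104] [449. 201.] [[0.554, -0.385]]
changed [261 219  28  18 401] [274. 228.] [[0.472, 0.096]]
changed [317 222  44  30 718] [338. 238.] [[0.447, -0.078]]
changed [419 225  22  17 268] [429. 233.] [[0.464, -0.327]]
changed [437 225  10  17 105] [442. 233.] [[0.467, -0.365]]
pred cap tops [[450.0, 201.0], [444.0, 232.0]]
[[102, 37, 44, 41, 16, 17, 20, 25], [96, 98, 99, 98, 102, 44, 45, 25], [106, 68, 43, 44, 28, 73, 39, 22], [47, 48, 55, 55, 37, 31, 22, 23], [45, 43, 75, 36, 39, 127, 23, 24], [45, 43, 46, 31, 35, 49, 18, 19], [43, 35, 41, 75, 42, 46, 25, 57], [98, 98, 96, 101, 46, 36, 24, 99]]
[[99, 98, 97, 97, 97, 47, 47, 24], [98, 99, 98, 100, 101, 48, 40, 22], [46, 41, 46, 42, 39, 42, 30, 22], [48, 47, 42, 66, 35, 34, 21, 21], [48, 46, 35, 35, 39, 31, 19, 13], [46, 46, 65, 37, 37, 70, 24, 45], [104, 103, 95, 78, 47, 42, 22, 54], [103, 99, 97, 88, 45, 21, 21, 110]]
```

```bash
python3 -c "
from station import ctrl
print(ctrl.sign_off())"
```

```text
the job is handed in; nothing more can be done
None
```

I handed the job in at about 21 s of the 72 s: both capacitors are in the bin, and the copper tee and elbow are in the pot. The final camera measurements match this, but I did not look at the final pictures and the sign-off returned no verdict.

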